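# Reload a ratchet-locked cassette of fixator bars

### The arm

A 6-joint arm with a two-finger parallel gripper is mounted at the origin on a cart in front of the work surface, level with it; the furniture and walls round the work are solid. World frame = base frame: x ahead of the robot, y to its left, z up, the work surface at z = 0. Lengths are in m, angles in rad, forces in N, time in s.
With the tool pointing down it reaches from about 0.35 to 0.975 m from the base axis. Payload 7.1 kg.
Tool frame: the origin (TCP) lies on the centre line of the jaws, within the pads' length; the fingertips stand 17 mm ahead of it and the grasp point (between the pads) lies 2 mm behind it; z points along the fingers, y is the line along which they close (so a half turn about z gives the same grasp; the last joint's range is limited). The gripper opens to 88 mm and grips with 3 to 60 N. Pads are 20 mm wide; open, the fingers measure 115 mm over their backs; the gripper's body (75 mm by 178 mm) begins 61 mm behind the grasp point.
Start: joints at [-1.323, 0.423, 1.63, -0, 1.089, -0.019], TCP at [0.165, -0.603, 0.24] pointing down, gripper open.
Joint ranges: [-3, 3], [-0.9, 2.11], [0.09, 2.58], [-1.31, 4.45], [0.11, 2.69], [-2.54, 2.54]. Speed limits (rad/s): [2.39, 2.39, 3.01, 3.14, 3.14, 3.14].

### API

Orientations are given as a unit quaternion [w, x, y, z].
In Python, from workcell import ctrl gives the robot as it stands.
- The arm moves only by the tool play_rows, never from a script. Its argument "plan" is a list that holds one entry, the list of rows, each a list of 5 numbers: the opening, from 0 (shut) to 1 (fully open), then the shift along the world's x, y, z in units of 40 mm (1.0 is 40 mm), then the turn about the world's z in units of 5 degrees (1.0 is 5 degrees). A call has 1 to 12 rows; each row shifts and turns the commanded pose from where the row before left it; what a row does not reach is not made up. A row lasts 1/12 s, in which the tool goes at most 41.7 mm and 7.16 degrees, less where a joint would pass 70% of its speed; a pose out of reach is approached as far as the arm can. A call is refused whole if a number of a shift passes 1 or a number of a turn 1, either way. A call with a gripper value outside its range is refused whole. The fingers move at their own pace and stop on an object; "squeeze" is the grip in N (left out, the last holds). Time passes only in rows, so rows that do not move let the fingers close. It gives the time, the measured TCP pose, the force, the opening and the grip force at its end, in the units of the state.
- ctrl.state(): the state, without advancing time (a new reading comes with each control period).
- ctrl.snapshot(name): name is "scene" or "top"; returns the picture (480x640x3 uint8, blue, green, red); there is no depth.
- ctrl.calibration(name): a dict with "camera_matrix" (3x3 intrinsics, pixels), "k1" (the pictures are not rectified: a ray, as slopes to the right and down, at radius r is drawn at 1 + k1 r^2 times it, then the intrinsics apply), "R" (3x3) and "t" (3): a world point X has camera coordinates R X + t. Camera axes: x right, y down, z forward; pixel columns grow to the right and rows downward; lengths in m; the calibration is good to about 2 mm. A picture is of the moment at which its call begins. calibration takes no time and is no camera call.
- ctrl.finish_job(): hands the job in; it is judged then, once.
The state is a dict: "t": time; "joint_pos": joint angles; "qd": joint speeds; "tau": joint torques, N m; "eef_pos": TCP position; "orientation": TCP orientation; "ft_force": force on the tool from outside, world axes, zero at the start; "ft_torque": the same for the moment, N m; "width": finger opening in m; "grip_force": force on a finger pad.
Only numpy, scipy, OpenCV 4.12 (cv2) and the standard library are available. Lean on these libraries where they do the work, as an engineer would, in place of code of your own. Each camera call takes 0.05 s, during which the arm holds its last target. There are 200 camera calls.

### The job

Put the loose fixator bars away in their cassette: lift the holding pawl of the ratchet wheel right over so that it stays up, turn the wheel back until the retaining bar is fully withdrawn, and lay every loose bar flat in a pocket of the row made for its length. Then drop the pawl onto the wheel again and wind the retaining bar fully home over the bars, with the pawl down in a tooth gap. Leave the other things on the worktop where they are.

Things in the scene. Friction and masses are not known exactly. Their poses are not given: they have to be found in the camera images.
- cassette: implant cassette, fixed to the worktop: aluminium base plate 200 x 357 x 8 mm (top at z 8 mm). Its frame: origin on the worktop under the middle of the three rows, x away from the robot along the pockets, y across the rows to the left, z up. The plate reaches from y -131 to +226 mm. The ratchet wheel stands at (20, 180) mm in this frame; the pawl's hinge pin, level and along y, at (-72, 180, z 45) mm, on the robot's side of the wheel
- ratchet_wheel (a joint): angle of the ratchet wheel in rad about its upright axis: 0 = retaining bar fully home (end stop), grows counter-clockwise seen from above (turning it back) to 1.8 = retaining bar fully withdrawn (end stop). 76 mm steel disc with 12 saw teeth (7 mm high, 30 degrees apart) on its top. While the pawl is down, the wheel turns clockwise only (the pawl clicks over the teeth). Light friction of about 0.08 N m holds it where it is left
- wheel_grip (a point): centre of the wheel's black T-handle, on the wheel's axis at z 70 mm: 56 mm long along this point's x, 15 mm thick along its y, from z 57 to 83 mm; turns with the wheel. Pinch it across its thickness from above and turn
- pawl (a joint): angle of the holding pawl in rad: 0 = down, tip dropped into a tooth gap; up to 0.12 = riding on a tooth; lifting it swings it up and over its pin towards the robot to 1.9 (stop). It is not sprung: past about 1.0 rad it stays over by its own weight, below that it falls back down
- pawl_lug (a point): middle of the round cross pin (12 mm thick, 22 mm long along cassette y) through the pawl's upright lug, 12 mm wide, its top 7 mm above this point. With the pawl down it lies 30 mm beyond and 26 mm above the hinge pin; it swings with the pawl. Pinch the pin over its end faces from above and lead it round the hinge pin; it turns between the fingers
- retainer (a joint): travel of the steel retaining bar in m, 0 home, 0.045 withdrawn (0.025 m per rad of wheel); driven by the wheel's rack and pinion only
- retainer_mid (a point): top middle of the retaining bar: strip 32 x 266 x 6 mm lying across all rows, underside at z 31 mm, which at home covers the far ends of all pockets (cassette x 48 to 80 mm) and withdrawn stands clear beyond them
- pocket_short_a (a point): middle of the floor (z 11 mm) of the right of the two pockets in the grey row for the 80 mm bars; axes as the cassette's. The pocket is 92 mm long along x, 20 mm wide, walls 5 mm high and 3 mm thick; pockets lie 41 mm apart, their far ends in line; the three rows of two pockets lie side by side in an order that varies
- pocket_short_b (a point): middle of the floor (z 11 mm) of the left of the two pockets in the grey row for the 80 mm bars; axes as the cassette's. The pocket is 92 mm long along x, 20 mm wide, walls 5 mm high and 3 mm thick; pockets lie 41 mm apart, their far ends in line; the three rows of two pockets lie side by side in an order that varies
- bar_short_a: plain aluminium fixator bar 80 mm long, 16 x 16 mm square, rounded edges, about 48 g; origin at its centre, x along it. May be absent
- bar_short_b: plain aluminium fixator bar 80 mm long, 16 x 16 mm square, rounded edges, about 48 g; origin at its centre, x along it. May be absent
- pocket_medium_a (a point): middle of the floor (z 11 mm) of the right of the two pockets in the grey row for the 110 mm bars; axes as the cassette's. The pocket is 122 mm long along x, 20 mm wide, walls 5 mm high and 3 mm thick; pockets lie 41 mm apart, their far ends in line; the three rows of two pockets lie side by side in an order that varies
- pocket_medium_b (a point): middle of the floor (z 11 mm) of the left of the two pockets in the grey row for the 110 mm bars; axes as the cassette's. The pocket is 122 mm long along x, 20 mm wide, walls 5 mm high and 3 mm thick; pockets lie 41 mm apart, their far ends in line; the three rows of two pockets lie side by side in an order that varies
- bar_medium_a: plain aluminium fixator bar 110 mm long, 16 x 16 mm square, rounded edges, about 66 g; origin at its centre, x along it. May be absent
- bar_medium_b: plain aluminium fixator bar 110 mm long, 16 x 16 mm square, rounded edges, about 66 g; origin at its centre, x along it. May be absent
- pocket_long_a (a point): middle of the floor (z 11 mm) of the right of the two pockets in the grey row for the 140 mm bars; axes as the cassette's. The pocket is 152 mm long along x, 20 mm wide, walls 5 mm high and 3 mm thick; pockets lie 41 mm apart, their far ends in line; the three rows of two pockets lie side by side in an order that varies
- pocket_long_b (a point): middle of the floor (z 11 mm) of the left of the two pockets in the grey row for the 140 mm bars; axes as the cassette's. The pocket is 152 mm long along x, 20 mm wide, walls 5 mm high and 3 mm thick; pockets lie 41 mm apart, their far ends in line; the three rows of two pockets lie side by side in an order that varies
- bar_long_a: plain aluminium fixator bar 140 mm long, 16 x 16 mm square, rounded edges, about 84 g; origin at its centre, x along it. May be absent
- bar_long_b: plain aluminium fixator bar 140 mm long, 16 x 16 mm square, rounded edges, about 84 g; origin at its centre, x along it. May be absent
- laryngoscope: black laryngoscope lying folded, 63 x 126 x 27 mm; bystander, origin under its middle
- tape_roll: roll of tape, 54 mm, 12 mm high; bystander, origin under its middle
- airway: green oral airway, 66 x 76 x 12 mm; bystander, origin under its middle
- needle_box: small carton, 40 x 75 x 26 mm; bystander, origin under its middle
- vial: glass vial with white cap, 29 mm, 66 mm high; bystander, origin under its middle

How it is judged:
By the outcome, as a careful person would: the job done as asked, in the order asked, and still so for the second after the job is handed in, with the robot touching nothing.
Of bar_short_a, bar_short_b, bar_medium_a, bar_medium_b, bar_long_a, bar_long_b only 3 to 5 are there at a start; the rules pass over those that are not, and their reading is None.
At some moment in a run one of bar_short_a, bar_short_b, bar_medium_a, bar_medium_b, bar_long_a, bar_long_b may be knocked a few centimetres aside while the robot is not near it.
Once in a run the grip may slacken for a moment while it holds something.
It also fails if it takes over 210 s, if anything falls off the work surface, if the arm or the gripper's body presses on something with over 40 N, if the wrist force passes 120 N, or if a joint passes its speed limit or range.

## Working session

There is one attempt and no reset: what is moved stays moved. The work goes in short steps, Python scripts to look and compute and a tool call to move; the robot and the scene stay as the last step left them, time stands still between calls to the robot, and variables do not carry over. Pictures are saved under pics/ and viewed, at most 14 in all, crops included, and the job is handed in when it is done.

Besides the shell and the picture viewer there is one more tool, called after "Emit:" as a command line: name --argument value ..., lists and objects as JSON in quotes. play_rows: Moves the arm, as the interface text tells. Its arguments: {"type":"object","properties":{"plan":{"type":"array"},"squeeze":{"type":"number"}},"required":["plan"]}

```bash
mkdir -p pics; ls
cat > h.py <<'E'
import numpy as np, cv2
from workcell import ctrl
def px(name,P):
    c=ctrl.calibration(name);K=np.array(c["camera_matrix"]);X=np.atleast_2d(P)@np.array(c["R"]).T+np.array(c["t"])
    s=X[:,:2]/X[:,2:];r2=(s**2).sum(1,keepdims=True);s=s*(1+c["k1"]*r2)
    return s@K[:2,:2].T+K[:2,2]
def world(name,uv,z):
    c=ctrl.calibration(name);K=np.array(c["camera_matrix"]);R=np.array(c["R"]);t=np.array(c["t"])
    d=(np.atleast_2d(uv)-K[:2,2])@np.linalg.inv(K[:2,:2]).T;s=d.copy()
    for _ in range(20): s=d/(1+c["k1"]*(s**2).sum(1,keepdims=True))
    D=np.c_[s,np.ones(len(s))]@R;C=-R.T@t
    return C+D*((z-C[2])/D[:,2])[:,None]
E
python3 - <<'E'
from h import *
for n in ("scene","top"):
    cv2.imwrite(f"pics/{n}0.png",ctrl.snapshot(n)); c=ctrl.calibration(n);R=np.array(c["R"]);print(n,-R.T@np.array(c["t"]),R[2],c["camera_matrix"],c["k1"])
print(ctrl.state())
E
```

```text
pics
scene [-0.02529478  0.76016105  0.88248544] [ 0.44041803 -0.63269232 -0.63697126] [[581.04296292   0.         319.89721701]
 [  0.         581.04296292 242.51825689]
 [  0.           0.           1.        ]] -0.07640215020983343
top [ 0.37011316 -0.05404044  1.41327163] [ 0.13274009  0.00487756 -0.99113888] [[581.62492589   0.         309.00700468]
 [  0.         581.62492589 244.32412585]
 [  0.           0.           1.        ]] -0.004767678125390349
{'t': 0.1, 'joint_pos': array([-1.32299361e+00,  4.23712524e-01,  1.63059612e+00,  2.62271791e-05,
        1.08865777e+00, -1.90114132e-02]), 'qd': array([-1.01286282e-03, -9.34640057e-04,  1.61457198e-04,  1.00232886e-04,
        4.82465183e-04,  5.71678625e-05]), 'tau': array([ 4.00089466e-04, -5.45614707e+01, -2.74324107e+01,  6.45833812e-02,
        1.88314926e-02, -2.47249363e-05]), 'eef_pos': array([ 0.1646926 , -0.60240718,  0.2390187 ]), 'orientation': array([-6.83712493e-04,  9.91115044e-01,  1.33005632e-01, -6.68657640e-05]), 'ft_force': array([-0.24073826,  1.33643561, -0.34325616]), 'ft_torque': array([0.04764549, 0.03110535, 0.00205132]), 'grip_force': 0.0, 'width': 0.08836527628205627}
```

View pics/top0.png

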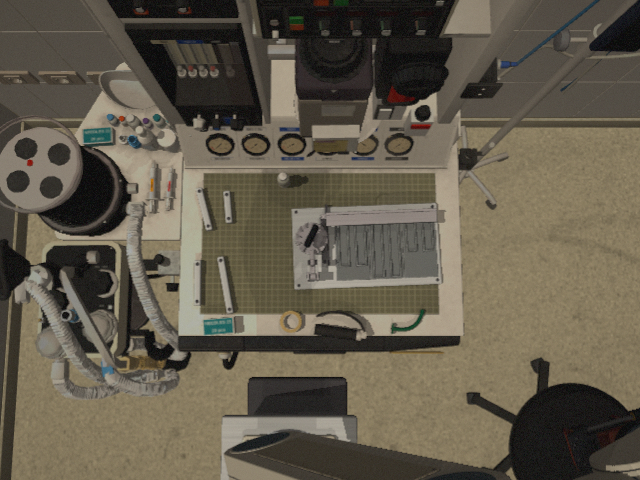

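View pics/scene0.png

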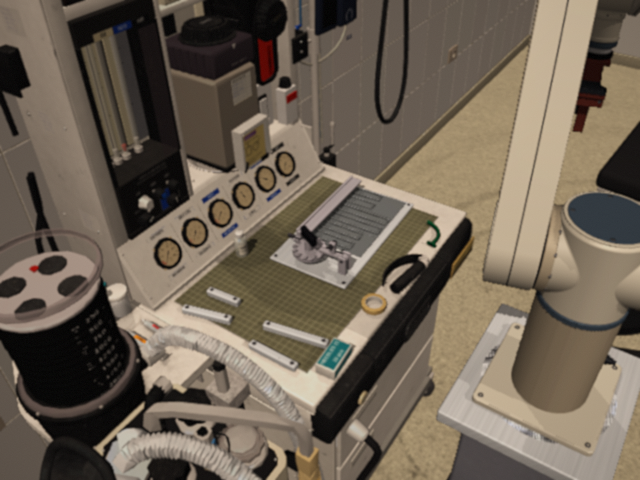

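The top picture shows four loose bars on the left: (205,209), (228,207), (197,283) and (225,285). The cassette spans (292–441, 205–290), with the wheel near (312,237). I'll enlarge both areas next.

Run:
```python
from h import *
im=cv2.imread("pics/top0.png")
cv2.imwrite("pics/c1.png",cv2.resize(im[198:298,285:450],None,fx=4.8,fy=4.8,interpolation=cv2.INTER_CUBIC))
cv2.imwrite("pics/c2.png",cv2.resize(im[170:335,185:310],None,fx=3.6,fy=3.6,interpolation=cv2.INTER_CUBIC))
```

```text
(no output)
```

View pics/c1.png

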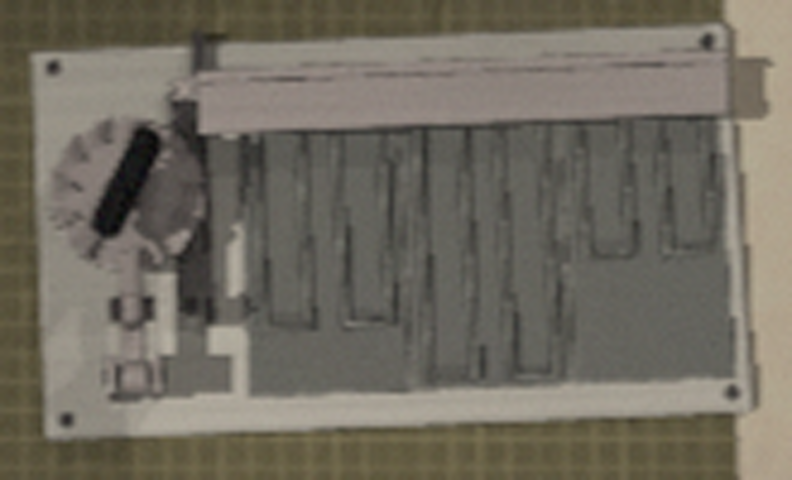

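View pics/c2.png

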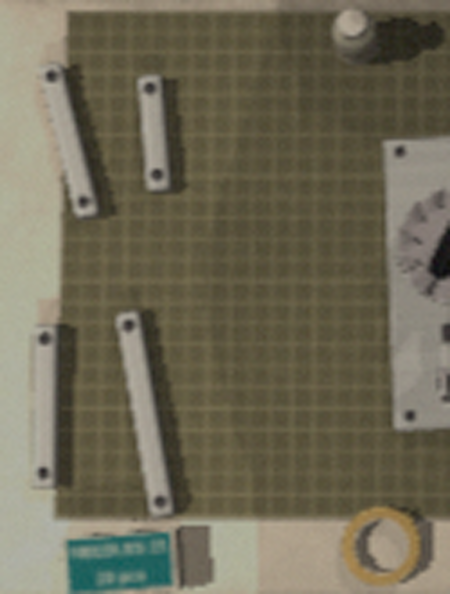

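```bash
cat > m.py <<'E'
from h import *
from scipy.optimize import least_squares
def un(p,s,o): return (np.array(p,float)+.5)/s-.5+np.array(o)
if __name__=="__main__":
    c=world("top",un([(32,52),(725,24),(748,410),(45,438)],4.8,(285,198)),.008); print(c)
    L=np.array([(100,226),(100,-131),(-100,-131),(-100,226)])/1e3
    def T(p,q): 
        a=p[2];return q@np.array([[np.cos(a),-np.sin(a)],[np.sin(a),np.cos(a)]]).T+p[:2]
    f=least_squares(lambda p:(T(p,L)-c[:,:2]).ravel(),[.55,-.2,0]); print(f.x,f.fun*1e3)
    np.save("cas.npy",f.x)
    for nm,q,z in [("wheel",(20,180),.083),("hinge",(-72,180),.045),("lug",(-42,180),.071),("ret",(64,0),.037)]:
        w=np.r_[T(f.x,np.array(q)/1e3),z]; p=(px("top",w)[0]-(285,198)+.5)*4.8-.5; print(nm,w,p)
    for nm,a,b in [("B1",(51,66),(85,214)),("B2",(149,76),(159,190)),("B3",(45,326),(43,487)),("B4",(127,313),(163,514))]:
        w=world("top",un([a,b],3.6,(185,170)),.016);d=w[0]-w[1];print(nm,w.mean(0),np.hypot(*d[:2]),np.degrees(np.arctan2(d[1],d[0])))
E
python3 m.py
```

```text
[[ 0.64732226 -0.00344798  0.008     ]
 [ 0.6618915  -0.3584939   0.008     ]
 [ 0.46411673 -0.36450436  0.008     ]
 [ 0.44988452 -0.01094587  0.008     ]]
[ 0.55765987 -0.23181175  0.03908617] [ 1.43000687  1.37124188  0.81098319 -0.31017414 -1.26149462 -2.11495579
 -0.97949544  1.05388805]
wheel [ 0.57061088 -0.0511677   0.083     ] [124.79641275 178.30327951]
hinge [ 0.47868114 -0.05476271  0.045     ] [132.19592298 375.03274118]
lug [ 0.50865823 -0.05359043  0.071     ] [129.80477245 308.82554317]
ret [ 0.62161099 -0.22931087  0.037     ] [481.10850069  91.2309835 ]
B1 [0.64580985 0.21103903 0.016     ] 0.10551278146720465 14.095299848301439
B2 [0.65053529 0.15258608 0.016     ] 0.07931372392045305 6.039372566654017
B3 [0.46468851 0.22252306 0.016     ] 0.1076052442558898 0.7955557040661722
B4 [0.46020982 0.15496412 0.016     ] 0.13679176032924553 11.269778925084351
```

Emit:
play_rows --plan '[[[0.45,0.5,0.8,0,-0.22],[0.45,0.5,0.8,0,-0.22],[0.45,0.5,0.8,0,-0.22],[0.45,0.5,0.8,0,-0.22],[0.45,0.5,0.8,0,-0.22],[0.45,0.5,0.8,0,-0.22],[0.45,0.5,0.8,0,-0.22],[0.45,0.5,0.8,0,-0.22],[0.45,0.5,0.8,0,-0.22],[0.45,0.5,0.8,0,-0.22],[0.45,0.5,0.8,0,-0.22],[0.45,0.5,0.8,0,-0.22]]]' --squeeze 15

```text
t: 1.1
eef_pos: [0.4052, -0.2171, 0.2396]
orientation: [-0.0, 1.0, 0.018, -0.0]
ft_force: [2.0, -0.0, -1.3]
width: 0.0394
grip_force: 0.0
```

Emit:
play_rows --plan '[[[0.45,0.325,0.51,-0.31,0],[0.45,0.325,0.51,-0.31,0],[0.45,0.325,0.51,-0.31,0],[0.45,0.325,0.51,-0.31,0],[0.45,0.325,0.51,-0.31,0],[0.45,0.325,0.51,-0.31,0],[0.45,0.325,0.51,-0.31,0],[0.45,0.325,0.51,-0.31,0],[0.45,0,0,0,0],[0.45,0,0,0,0]]]'

```text
t: 1.93
eef_pos: [0.5084, -0.0548, 0.1396]
orientation: [-0.0, 1.0, 0.019, -0.001]
ft_force: [-0.4, -0.6, -0.3]
width: 0.0395
grip_force: 0.0
```

Run:
```python
from h import *
a=ctrl.snapshot("top");b=ctrl.snapshot("scene");cv2.imwrite("pics/t1.png",a);cv2.imwrite("pics/s1.png",b)
A=cv2.resize(a[195:295,280:420],None,fx=2.8,fy=4,interpolation=cv2.INTER_CUBIC)
A=cv2.resize(a[195:295,280:380],None,fx=4,fy=4,interpolation=cv2.INTER_CUBIC);B=cv2.resize(b[190:290,260:360],None,fx=4,fy=4,interpolation=cv2.INTER_CUBIC)
cv2.imwrite("pics/v1.png",np.hstack([A,B]));print(ctrl.state()["eef_pos"])
for n,o in (("top",(280,195)),("scene",(260,190))):print((px(n,[(.509,-.0536,.071),(.509,-.0536,.078)])-o)*4)
```

```text
[ 0.50832966 -0.05602928  0.1405332 ]
[[126.60394876 267.18464575]
 [126.60023875 265.93499963]]
[[288.26692671 219.28152943]
 [288.18070774 209.38455423]]
```

View pics/v1.png

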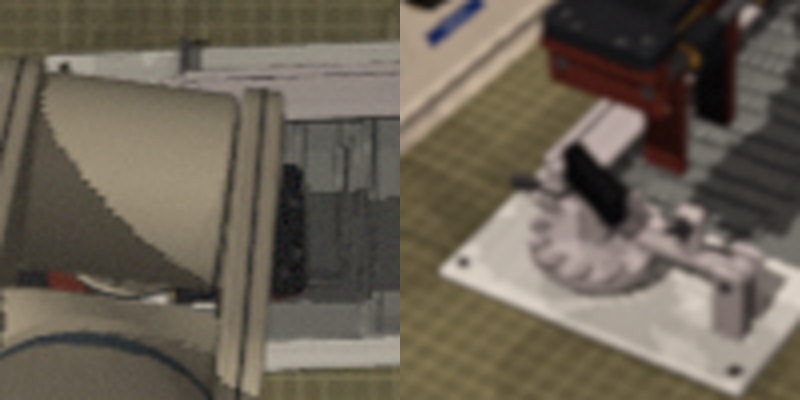

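The lug pin shows at (690,222) in the right half of the picture, where the calibration predicts it. The fingers stand above it, so I'll descend and pinch.

Emit:
play_rows --plan '[[[0.45,0,0,-0.4,0],[0.45,0,0,-0.4,0],[0.45,0,0.03,-0.4,0],[0.45,0,0.02,-0.4,0],[0.45,0,0,-0.1,0],[0.2,0,0,0,0],[0.1,0,0,0,0],[0,0,0,0,0],[0,0,0,0,0],[0,0,0,0,0]]]' --squeeze 12

```text
t: 2.87
eef_pos: [0.5094, -0.0546, 0.0736]
orientation: [0.001, 1.0, 0.018, 0.001]
ft_force: [-0.8, -6.2, 0.6]
width: 0.0216
grip_force: 12.0
```

Emit:
play_rows --plan '[[[0,-0.125,-0.025,0.12,0],[0,-0.1425,-0.006,0.0975,0],[0,-0.1575,-0.006,0.07,0],[0,-0.1675,-0.006,0.0425,0],[0,-0.1725,-0.006,0.0125,0],[0,-0.1725,-0.006,-0.0175,0],[0,-0.1675,-0.006,-0.0475,0],[0,-0.155,-0.006,-0.075,0],[0,-0.14,-0.006,-0.1025,0],[0,-0.12,-0.006,-0.125,0],[0,0,0,0,0]]]'

```text
t: 3.78
eef_pos: [0.4457, -0.0571, 0.0706]
orientation: [0.0, 1.0, 0.018, -0.001]
ft_force: [-1.8, -6.1, 4.2]
width: 0.0218
grip_force: 12.0
```

Emit:
play_rows --plan '[[[0.45,0,0,0,0],[0.45,0,0,0,0],[0.45,0,0,0,0],[0.45,0,0,0.4,0],[0.45,0,0,0.7,0],[0.45,0,0,0.8,0],[0.45,0.5,0,0.2,-0.8],[0.45,0.8,0.05,0,-1],[0.45,0.8,0.05,0,-1],[0.45,0.8,0.05,0,-1],[0.45,0.2,0,0,-1],[0.45,0,0,0,0]]]'

```text
t: 4.78
eef_pos: [0.5743, -0.0505, 0.1553]
orientation: [-0.0, 0.982, -0.191, 0.001]
ft_force: [0.0, -1.1, 0.0]
width: 0.0395
grip_force: 0.0
```

```bash
cat > v.py <<'E'
import sys
from h import *
def view(out,boxes,f=4):
    ims=[cv2.resize(ctrl.snapshot(n)[y:y+h,x:x+w],None,fx=f,fy=f,interpolation=cv2.INTER_CUBIC) for n,x,y,w,h in boxes]
    cv2.imwrite(out,np.hstack(ims))
E
python3 - <<'E'
from v import *
view("pics/v2.png",[("scene",260,190,100,100),("top",280,195,100,100)])
print(px("scene",[.5706,-.0512,.083])[0],px("scene",[.5706,-.0512,.083])[0]*4-(1040,760))
E
```

```text
[308.06820752 231.65236041] [192.27283009 166.60944164]
```

View pics/v2.png

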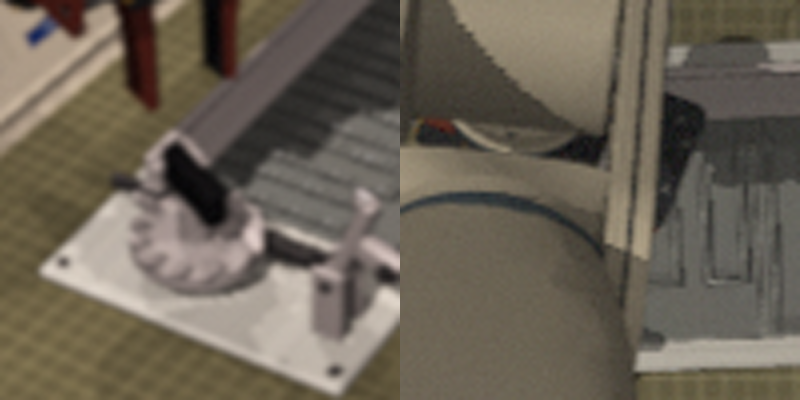

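The pawl is up and stays over (left half, lug at about (365,200)). Next I'll grip the wheel handle.

Emit:
play_rows --plan '[[[0.45,-0.09,-0.02,-0.5,0],[0.45,0,0,-0.5,0],[0.45,0,0,-0.5,0],[0.45,0,0,-0.4,0],[0.45,0,0,-0.12,0],[0.1,0,0,0,0],[0,0,0,0,0],[0,0,0,0,0],[0,0,0,0,0],[0,0,0,0,0],[0,0,0,0,0]]]' --squeeze 25

```text
t: 5.8
eef_pos: [0.5691, -0.0515, 0.0758]
orientation: [-0.0, 0.982, -0.19, 0.001]
ft_force: [-1.7, 2.3, 6.7]
width: 0.0152
grip_force: 25.0
```

Emit:
play_rows --plan '[[[0,0,0,0,0.5],[0,0,0,0,1],[0,0,0,0,1],[0,0,0,0,1],[0,0,0,0,1],[0,0,0,0,1],[0,0,0,0,1],[0,0,0,0,1],[0,0,0,0,1],[0,0,0,0,1],[0,0,0,0,1],[0,0,0,0,1]]]'

```text
t: 6.8
eef_pos: [0.5693, -0.053, 0.0758]
orientation: [0.001, 0.951, 0.308, 0.001]
ft_force: [-1.1, -7.6, 4.8]
width: 0.0153
grip_force: 25.0
```

Emit:
play_rows --plan '[[[0,0,0,0,1],[0,0,0,0,1],[0,0,0,0,1],[0,0,0,0,1],[0,0,0,0,1],[0,0,0,0,1],[0,0,0,0,1],[0,0,0,0,1],[0,0,0,0,0.6],[0,0,0,0,0],[0,0,0,0,0],[0,0,0,0,0]]]'

```text
t: 7.8
eef_pos: [0.5702, -0.0535, 0.0758]
orientation: [0.002, 0.774, 0.633, 0.001]
ft_force: [2.5, -9.9, 2.5]
width: 0.0149
grip_force: 25.3
```

Run:
```python
from h import *
s=ctrl.state();q=s["orientation"];print(2*np.degrees(np.arctan2(q[2],q[1]))-90,s["ft_torque"],s["ft_force"],s["joint_pos"])
```

```text
-11.463012327660607 [-1.56154536 -0.35787452 -0.58304918] [ 2.50174146 -9.92058831  2.51213901] [-0.11341849  0.58020418  1.83851989 -0.00248786  0.71852711  0.08851807]
```

Emit:
play_rows --plan '[[[0,0,0,0,0.5],[0,0,0,0,0.5],[0,0,0,0,0],[0,0,0,0,0]]]'

```text
t: 8.13
eef_pos: [0.5704, -0.0529, 0.0758]
orientation: [0.002, 0.746, 0.666, 0.001]
ft_force: [2.7, -6.8, 2.1]
width: 0.0167
grip_force: 26.5
```

Run:
```python
from v import *
s=ctrl.state();q=s["orientation"];print(2*np.degrees(np.arctan2(q[2],q[1]))-90,s["ft_torque"],s["ft_force"])
view("pics/v3.png",[("scene",260,170,100,100),("top",350,180,100,100)])
```

```text
-6.483603935617964 [-1.04014122 -0.48374932 -0.66479259] [ 2.72657777 -6.75040687  2.07645531]
```

View pics/v3.png

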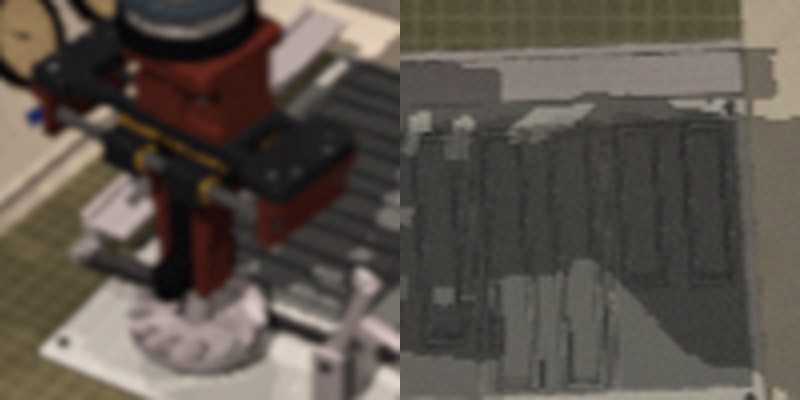

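The handle slipped slightly in the fingers at the stop, and the bar lies withdrawn (right half, rows 50–100, clear of the pockets). I'll release and measure the pockets from the first picture.

Emit:
play_rows --plan '[[[0.45,0,0,0,0],[0.45,0,0,0,0],[0.45,0,0,0,0],[0.45,0,0,0.4,0],[0.45,0,0,0.8,0],[0.45,0,0,0.9,0],[0.45,0,0.3,0.5,0],[0.45,-0.3,0.8,0,0],[0.45,-0.5,0.8,0,0],[0.45,-0.5,0.8,0,0],[0.45,-0.5,0.8,0,0],[0.45,0,0.5,0,0]]]'

```text
t: 9.23
eef_pos: [0.4919, 0.1103, 0.1782]
orientation: [-0.001, 0.745, 0.667, -0.002]
ft_force: [1.1, -0.8, -0.4]
width: 0.0392
grip_force: 0.0
```

Run:
```python
from v import *
from m import un
p=np.load("cas.npy");a=p[2]
def loc(w): return (w[:,:2]-p[:2])@np.array([[np.cos(a),-np.sin(a)],[np.sin(a),np.cos(a)]])
print(loc(world("top",un([(290,325),(372,322),(457,378),(535,376),(610,255),(690,250)],4.8,(285,198)),.014))*1e3)
im=ctrl.snapshot("top");cv2.imwrite("pics/t4.png",im)
cv2.imwrite("pics/v4.png",cv2.resize(im[195:298,285:450],None,fx=4.8,fy=4.8,interpolation=cv2.INTER_CUBIC))
```

```text
[[ -47.41565343   99.57108953]
 [ -47.50009197   58.28505725]
 [ -77.33510068   17.10398298]
 [ -77.84553438  -22.04007324]
 [ -18.24581022  -63.38797882]
 [ -17.2762863  -103.8662339 ]]
```

View pics/v4.png

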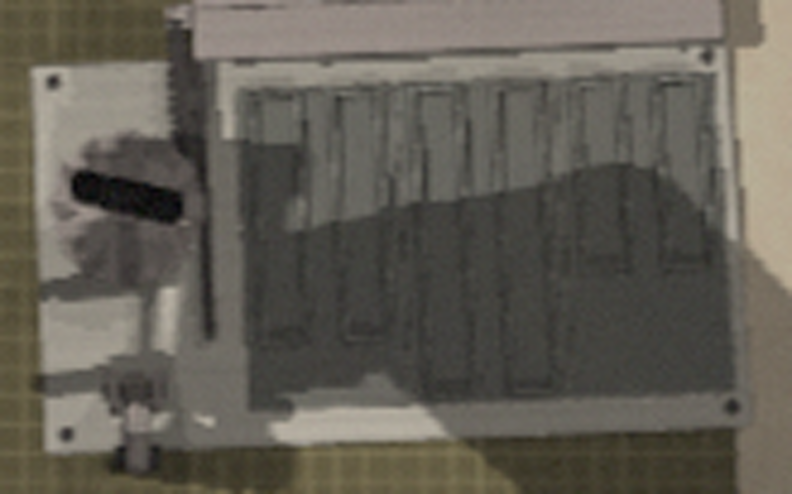

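The picture shows the bar fully withdrawn and the pawl over towards the robot (135,440). All pockets are free and ordered medium, long, short from the left. I'll rectify the first picture to refine the pocket positions.

Run:
```python
from h import *
from m import un
p=np.load("cas.npy");a=p[2];R=np.array([[np.cos(a),-np.sin(a)],[np.sin(a),np.cos(a)]])
for pts,o in (([(53,67),(708,40),(733,392),(66,419)],(285,198)),([(53,82),(707,55),(732,406),(67,434)],(285,195))):
    l=(world("top",un(pts,4.8,o),.008)[:,:2]-p[:2])@R*1e3;print(l.round(1).tolist(),l.mean(0))
im=cv2.cvtColor(cv2.imread("pics/top0.png"),cv2.COLOR_BGR2GRAY).astype(np.float32)
ys=np.arange(130,-140,-.5);xs=np.arange(100,-100,-.5)
def rect(z,im):
    X,Y=np.meshgrid(xs,ys,indexing="ij");q=np.c_[X.ravel(),Y.ravel()]/1e3@R.T+p[:2]
    m=px("top",np.c_[q,np.full(len(q),z)]).astype(np.float32);return cv2.remap(im,m[:,0].reshape(X.shape),m[:,1].reshape(X.shape),cv2.INTER_CUBIC)
r=rect(.016,im)
prof=r[(xs<30)&(xs>-10)].mean(0);prof-=cv2.GaussianBlur(prof[None],(0,0),20)[0]
from scipy.signal import find_peaks
for s,n in ((1,"bright"),(-1,"dark")):
    k,_=find_peaks(s*prof,prominence=2.5);print(n,[(ys[i],round(float(prof[i]),1)) for i in k])
# box template fit: walls at +-11.5 of each centre
best=[]
for d in np.arange(-6,6.1,.5):
    best.append((d,round(float(np.mean([np.interp(-(c+sg*11.5+d),-ys,prof) for c in (102.5,61.5,20.5,-20.5,-61.5,-102.5) for sg in(1,-1)])),2)))
print(best)
r4=cv2.imread("pics/t4.png")
v=cv2.resize(np.clip(rect(.016,cv2.cvtColor(r4,cv2.COLOR_BGR2GRAY).astype(np.float32))*1.8,0,255).astype(np.uint8),None,fx=1.45,fy=1.45)
for c in (102.5,61.5,20.5,-20.5,-61.5,-102.5): 
    i=int((130-c)/.5*1.45);cv2.line(v,(i,0),(i,20),255,1);cv2.line(v,(i-29,0),(i-29,10),255,1);cv2.line(v,(i+29,0),(i+29,10),255,1)
cv2.line(v,(0,int(25/.5*1.45)),(40,int(25/.5*1.45)),255,1)
cv2.imwrite("pics/r.png",v)
```

```text
[[90.3, 214.2], [91.2, -121.4], [-89.3, -122.0], [-89.9, 214.0]] [ 0.56402761 46.20225265]
[[90.0, 214.2], [90.9, -120.9], [-89.1, -121.5], [-90.2, 213.5]] [ 0.38791351 46.33728316]
bright [(np.float64(125.0), 15.0), (np.float64(114.5), -2.8), (np.float64(101.0), 6.1), (np.float64(83.0), 6.6), (np.float64(57.5), 6.8), (np.float64(50.5), 4.6), (np.float64(37.0), 9.1), (np.float64(23.5), 8.2), (np.float64(9.5), 1.3), (np.float64(0.5), 7.4), (np.float64(-17.5), 6.4), (np.float64(-31.5), -1.4), (np.float64(-44.5), 6.4), (np.float64(-66.0), 6.0), (np.float64(-82.0), 9.0), (np.float64(-99.5), 6.3), (np.float64(-126.0), 30.6), (np.float64(-136.5), 26.8)]
dark [(np.float64(118.0), -10.4), (np.float64(110.5), -15.8), (np.float64(87.5), -12.6), (np.float64(69.0), -12.7), (np.float64(53.0), 0.9), (np.float64(46.0), -23.8), (np.float64(28.5), -17.8), (np.float64(12.0), -2.9), (np.float64(5.5), -14.9), (np.float64(-12.5), -12.8), (np.float64(-29.0), -4.7), (np.float64(-35.0), -9.0), (np.float64(-53.5), -10.2), (np.float64(-76.5), -15.4), (np.float64(-95.0), -15.7), (np.float64(-117.5), -27.9), (np.float64(-130.5), -24.2)]
[(np.float64(-6.0), -3.89), (np.float64(-5.5), -7.54), (np.float64(-5.0), -11.09), (np.float64(-4.5), -13.87), (np.float64(-4.0), -15.38), (np.float64(-3.5), -15.47), (np.float64(-3.0), -14.29), (np.float64(-2.5), -12.19), (np.float64(-2.0), -9.6), (np.float64(-1.5), -6.93), (np.float64(-1.0), -4.48), (np.float64(-0.5), -2.52), (np.float64(0.0), -1.2), (np.float64(0.5), -0.6), (np.float64(1.0), -0.69), (np.float64(1.5), -1.27), (np.float64(2.0), -2.05), (np.float64(2.5), -2.65), (np.float64(3.0), -2.61), (np.float64(3.5), -1.77), (np.float64(4.0), -0.28), (np.float64(4.5), 1.47), (np.float64(5.0), 2.99), (np.float64(5.5), 4.01), (np.float64(6.0), 4.53)]
```

View pics/r.png

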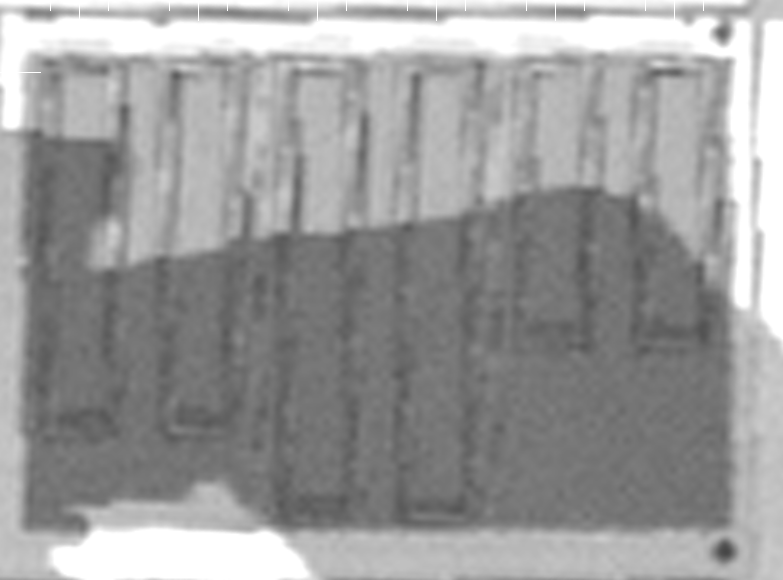

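```bash
cat > chk.py <<'E'
from h import *
B={"B1":(51,66,85,214),"B2":(149,76,159,190),"B3":(45,326,43,487),"B4":(127,313,163,514)}
def chk(names=B):
    r=cv2.imread("pics/top0.png");im=ctrl.snapshot("top");cv2.imwrite("pics/last.png",im)
    for n in names:
        x0,y0,x1,y1=np.array(B[n])/3.6+(185,170,185,170)
        a,b,c,d=int(min(x0,x1))-6,int(y0)-5,int(max(x0,x1))+7,int(y1)+6
        m=cv2.matchTemplate(im[b-20:d+20,a-20:c+20],r[b:d,a:c],cv2.TM_CCOEFF_NORMED);_,s,_,l=cv2.minMaxLoc(m)
        print(n,round(s,2),l[0]-20,l[1]-20,"at0",round(float(m[20,20]),2))
if __name__=="__main__": chk()
E
python3 chk.py
```

```text
B1 0.84 -1 -5 at0 0.83
B2 0.68 -1 -9 at0 0.67
B3 0.37 -20 -17 at0 0.24
B4 0.41 19 -4 at0 -0.05
```

Emit:
play_rows --plan '[[[0.45,-0.06,0.1,0,-1],[0.45,-0.06,0.1,0,-1],[0.45,-0.06,0.1,0,-1],[0.45,-0.06,0.1,0,-1],[0.45,-0.06,0.1,0,-1],[0.45,-0.06,0.1,0,-1],[0.45,-0.06,0.1,0,-1],[0.45,-0.06,0.1,0,-1],[0.45,-0.06,0.1,0,-1],[0.45,-0.06,0.1,0,-1],[0.45,-0.1,0.06,-0.4,-1],[0.45,-0.1,0.06,-0.4,-1]]]'

```text
t: 10.33
eef_pos: [0.4655, 0.1528, 0.147]
orientation: [0.0, 0.979, 0.202, 0.001]
ft_force: [0.0, 0.2, 0.2]
width: 0.0397
grip_force: 0.0
```

```bash
cat > chk2.py <<'E'
from h import *
P={"B1":(.6458,.2110,.110,14.1),"B2":(.6505,.1526,.08,6.0),"B3":(.4647,.2225,.11,.8),"B4":(.4602,.1550,.14,11.3)}
def chk2(names=P):
    r=cv2.imread("pics/scene0.png");im=ctrl.snapshot("scene");cv2.imwrite("pics/lasts.png",im)
    for n in names:
        x,y,L,a=P[n];d=np.array([np.cos(np.radians(a)),np.sin(np.radians(a))])*L/2
        q=px("scene",[(x+s*d[0],y+s*d[1],.008) for s in(1,-1)])
        (a,b),(c,e)=(q.min(0)-8).astype(int),(q.max(0)+8).astype(int)
        m=cv2.matchTemplate(im[b-15:e+15,a-15:c+15],r[b:e,a:c],cv2.TM_CCOEFF_NORMED);_,s,_,l=cv2.minMaxLoc(m)
        print(n,"scene",(a,b,c,e),round(s,2),l[0]-15,l[1]-15,"at0",round(float(m[15,15]),2))
if __name__=="__main__":
    chk2(); s=ctrl.state();q=s["orientation"];print(s["eef_pos"],2*np.degrees(np.arctan2(q[2],q[1]))-90)
E
python3 chk2.py
```

```text
B1 scene (np.int64(176), np.int64(300), np.int64(239), np.int64(328)) 0.99 0 0 at0 0.99
B2 scene (np.int64(201), np.int64(282), np.int64(247), np.int64(310)) 0.99 0 0 at0 0.99
B3 scene (np.int64(242), np.int64(335), np.int64(304), np.int64(375)) 1.0 0 0 at0 1.0
B4 scene (np.int64(256), np.int64(316), np.int64(336), np.int64(352)) 0.99 0 0 at0 0.99
[0.46254272 0.15230609 0.14385054] -66.95909399906776
```

All four bars are unmoved. I'll grip the long bar B4.

Emit:
play_rows --plan '[[[0.45,-0.06,0.07,-0.3,-0.8],[0.45,0,0,-0.5,-0.8],[0.45,0,0,-0.5,-0.75],[0.45,0,0,-0.6,0],[0.45,0,0,-0.6,0],[0.45,0,0,-0.4,0],[0.45,0,0,-0.08,0],[0,0,0,0,0],[0,0,0,0,0],[0,0,0,0,0],[0,0,0,0,0],[0,0,0,0,0]]]' --squeeze 30

```text
t: 11.38
eef_pos: [0.4629, 0.1561, 0.0286]
orientation: [-0.0, 0.995, 0.103, 0.001]
ft_force: [0.2, -0.7, 4.8]
width: 0.0154
grip_force: 30.0
```

Emit:
play_rows --plan '[[[0.3,0,0,0,0],[0.3,0,0,0,0],[0.3,0,0,-0.1,0],[0.3,0,0,0,0],[0.3,0,0,0,0],[0,0,0,0,0],[0,0,0,0,0],[0,0,0,0,0],[0,0,0,0,0]]]'

```text
t: 12.13
eef_pos: [0.4619, 0.1559, 0.0234]
orientation: [0.0, 0.995, 0.103, -0.0]
ft_force: [-1.3, -0.2, -0.9]
width: 0.0158
grip_force: 30.0
```

Emit:
play_rows --plan '[[[0,0,0,0.4,0],[0,0,0,0.8,0],[0,0,0,0.9,0],[0,0.1,-0.3,0.6,0],[0,0.25,-0.8,0.2,-0.2],[0,0.25,-0.8,0,-0.2],[0,0.25,-0.8,0,-0.2],[0,0.25,-0.8,0,-0.2],[0,0.25,-0.8,0,-0.2],[0,0.25,-0.8,0,-0.2],[0,0.25,-0.8,0,-0.2],[0,0.25,-0.8,0,-0.2]]]' --squeeze 40

```text
t: 13.13
eef_pos: [0.546, -0.1137, 0.1394]
orientation: [-0.0, 0.999, 0.033, -0.0]
ft_force: [0.6, 0.5, -1.5]
width: 0.0158
grip_force: 40.0
```

Emit:
play_rows --plan '[[[0,0.25,-0.8,0,-0.2],[0,0.09,-0.8,0,-0.1],[0,0,-0.8,0,0],[0,0,-0.7,0,0],[0,0,-0.4,0,0],[0,0,0,0,0],[0,0,0,0,0]]]'

```text
t: 13.72
eef_pos: [0.5591, -0.2521, 0.1391]
orientation: [-0.0, 1.0, 0.02, -0.0]
ft_force: [-0.2, 0.6, -1.2]
width: 0.0158
grip_force: 40.0
```

```bash
cat > st.py <<'E'
import sys
from h import *
s=ctrl.state();q=s["orientation"];psi=2*np.degrees(np.arctan2(q[2],q[1]))-90
print(s["t"],s["eef_pos"].round(4),"psi",psi.round(1),"w",round(s["width"],4),s["ft_force"].round(1))
if len(sys.argv)>1:
    g=np.array([float(a) for a in sys.argv[1:5]]);print("units to go",((g[:3]-s["eef_pos"])/.04).round(3),((g[3]-psi)/5).round(2))
E
python3 st.py .5595 -.2535 .035 -87.8; python3 chk2.py
```

```text
13.7167 [ 0.5591 -0.2521  0.1391] psi -87.8 w 0.0158 [-0.2  0.6 -1.2]
units to go [ 0.009 -0.036 -2.604] -0.01
B1 scene (np.int64(176), np.int64(300), np.int64(239), np.int64(328)) 1.0 0 0 at0 1.0
B2 scene (np.int64(201), np.int64(282), np.int64(247), np.int64(310)) 0.98 0 0 at0 0.98
B3 scene (np.int64(242), np.int64(335), np.int64(304), np.int64(375)) 0.96 0 0 at0 0.96
B4 scene (np.int64(256), np.int64(316), np.int64(336), np.int64(352)) 0.35 0 0 at0 0.35
[ 0.55912229 -0.25113136  0.13912938] -87.68419325657538
```

Emit:
play_rows --plan '[[[0,0.01,-0.05,-0.6,0],[0,0,0,-0.6,0],[0,0,0,-0.6,0],[0,0,0,-0.4,0],[0,0,0,-0.1,0],[0,0,0,0,0],[0,0,0,0,0]]]'

```text
t: 14.35
eef_pos: [0.5605, -0.2531, 0.0481]
orientation: [0.0, 1.0, 0.021, 0.0]
ft_force: [0.1, 0.2, -0.9]
width: 0.0158
grip_force: 40.0
```

```bash
for i in 1 2 3; do python3 st.py .5595 -.2535 .035 -87.8; python3 -c "
from v import *
view('pics/v5.png',[('scene',330,180,100,80),('top',340,200,100,80)])"; done
```

```text
14.35 [ 0.5605 -0.2531  0.0481] psi -87.6 w 0.0158 [ 0.1  0.2 -0.9]
units to go [-0.025 -0.009 -0.327] -0.04
14.45 [ 0.561  -0.2539  0.0488] psi -87.6 w 0.0161 [-0.2 -0.6 -0.8]
units to go [-0.037  0.009 -0.346] -0.03
14.55 [ 0.5608 -0.2542  0.0488] psi -87.7 w 0.0154 [-0.3 -0.3 -0.4]
units to go [-0.033  0.017 -0.345] -0.03
```

View pics/v5.png

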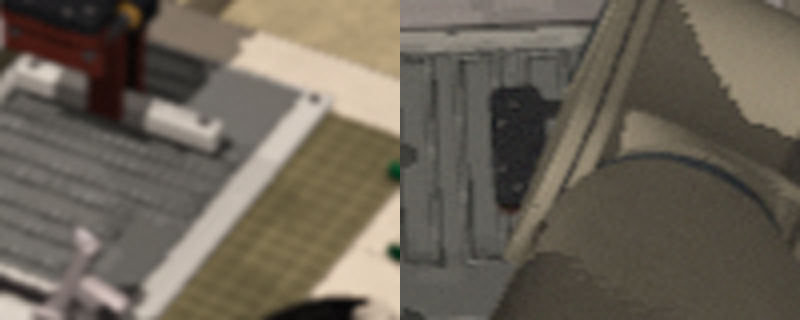

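The bar hangs just above the pocket at about (100–220,75–150) in the left half, aligned with the walls. I'll lower it.

Emit:
play_rows --plan '[[[0,-0.025,0.005,-0.1,0],[0,0,0,-0.1,0],[0,0,0,-0.08,0],[0,0,0,-0.04,0],[0,0,0,0,0],[0,0,0,0,0]]]'

```text
t: 15.15
eef_pos: [0.5588, -0.2538, 0.0344]
orientation: [-0.0, 1.0, 0.02, -0.0]
ft_force: [-1.1, 0.6, -0.5]
width: 0.0156
grip_force: 40.0
```

Emit:
play_rows --plan '[[[0.35,0,0,0,0],[0.35,0,0,0,0],[0.35,0,0,0,0],[0.35,0,0,0.2,0],[0.45,0,0,0.7,0],[0.45,0,0,0.9,0],[0.45,0.1,0.4,0.8,0],[0.45,0.3,0.8,0,0.2],[0.45,0.3,0.8,0,0.2],[0.45,0.3,0.8,0,0.2],[0.45,0.3,0.8,0,0.16],[0.45,0.3,0.8,0,0]]]'

```text
t: 16.15
eef_pos: [0.6235, -0.0764, 0.1396]
orientation: [0.0, 0.999, 0.054, 0.0]
ft_force: [0.5, -1.0, -0.0]
width: 0.0396
grip_force: 0.0
```

Emit:
play_rows --plan '[[[0.45,0.2,0.8,0,0],[0.45,0.2,0.8,0,0],[0.45,0.2,0.8,0,0],[0.45,0.09,0.8,0,0],[0.45,0,0.8,0,0],[0.45,0,0.8,0,0],[0.45,0,0.6,0,0],[0.45,0,0.36,0,0],[0.45,0,0,0,0],[0.45,0,0,0,0]]]'

```text
t: 16.98
eef_pos: [0.6505, 0.1527, 0.1389]
orientation: [0.0, 0.999, 0.054, 0.0]
ft_force: [0.0, 0.1, -0.4]
width: 0.0397
grip_force: 0.0
```

```bash
python3 chk2.py; python3 st.py .6505 .1526 .0240 -84.0; python3 -c "
from v import *
view('pics/v6.png',[('scene',260,160,160,130)],5)"
```

```text
B1 scene (np.int64(176), np.int64(300), np.int64(239), np.int64(328)) 1.0 0 0 at0 1.0
B2 scene (np.int64(201), np.int64(282), np.int64(247), np.int64(310)) 0.98 0 0 at0 0.98
B3 scene (np.int64(242), np.int64(335), np.int64(304), np.int64(375)) 0.96 0 0 at0 0.96
B4 scene (np.int64(256), np.int64(316), np.int64(336), np.int64(352)) 0.39 0 0 at0 0.39
[0.65054311 0.15179083 0.13882854] -83.8563638847234
17.0333 [0.6505 0.1518 0.1388] psi -83.9 w 0.0397 [0.5 0.2 1.2]
units to go [-1.000e-03  2.000e-02 -2.871e+00] -0.03
```

View pics/v6.png

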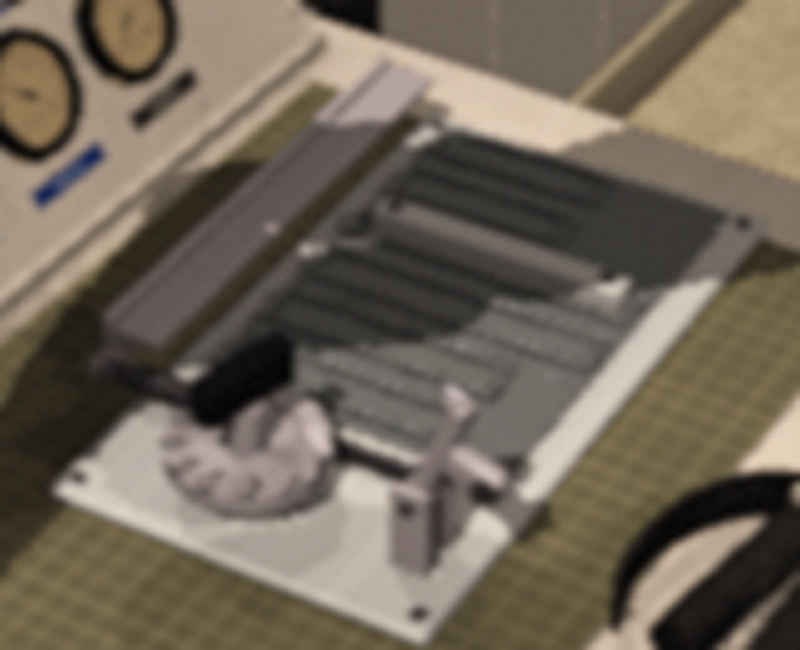

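The long bar lies seated in its pocket (from (380,210) to (630,290)). Next is the short bar B2.

Emit:
play_rows --plan '[[[0.45,0,0,-0.6,0],[0.45,0,0,-0.7,0],[0.45,0,0,-0.7,0],[0.45,0,0,-0.6,0],[0.45,0,0,-0.27,0],[0.45,0,0,0,0],[0.45,0,0,0,0],[0,0,0,0,0],[0,0,0,0,0],[0,0,0,0,0],[0,0,0,0,0],[0,0,0,0,0]]]'

```text
t: 18.08
eef_pos: [0.6513, 0.1527, 0.0251]
orientation: [-0.0, 0.999, 0.054, 0.001]
ft_force: [-0.9, -0.2, 4.2]
width: 0.0157
grip_force: 40.0
```

```bash
python3 st.py .5912 -.3343 .035 -87.8
```

```text
18.0833 [0.6513 0.1527 0.0251] psi -83.9 w 0.0157 [-0.9 -0.2  4.2]
units to go [ -1.502 -12.176   0.248] -0.79
```

Emit:
play_rows --plan '[[[0,0,0,0.4,0],[0,0,0,0.8,0],[0,0,0,0.9,0],[0,0,-0.3,0.6,0],[0,-0.15,-0.8,0.15,-0.2],[0,-0.15,-0.8,0,-0.2],[0,-0.15,-0.8,0,-0.2],[0,-0.15,-0.8,0,-0.18],[0,-0.15,-0.8,0,0],[0,-0.15,-0.8,0,0],[0,-0.15,-0.8,0,0],[0,-0.15,-0.8,0,0]]]'

```text
t: 19.08
eef_pos: [0.6022, -0.1168, 0.1391]
orientation: [0.0, 1.0, 0.02, 0.0]
ft_force: [-0.0, -0.6, 0.2]
width: 0.0155
grip_force: 40.0
```

Emit:
play_rows --plan '[[[0,-0.15,-0.8,0,0],[0,-0.13,-0.8,0,0],[0,0,-0.8,0,0],[0,0,-0.8,0,0],[0,0,-0.8,0,0],[0,0,-0.8,0,0],[0,0,-0.5,0,0],[0,0,-0.18,0,0],[0,0,0,0,0],[0,0,0,0,0]]]'

```text
t: 19.92
eef_pos: [0.5912, -0.3339, 0.1382]
orientation: [-0.0, 1.0, 0.019, -0.0]
ft_force: [-0.8, -0.3, -0.9]
width: 0.0151
grip_force: 40.0
```

```bash
python3 st.py .592 -.3343 .0361 -87.8; python3 chk2.py
```

```text
19.9167 [ 0.5912 -0.3339  0.1382] psi -87.8 w 0.0151 [-0.8 -0.3 -0.9]
units to go [ 0.021 -0.01  -2.552] -0.0
B1 scene (np.int64(176), np.int64(300), np.int64(239), np.int64(328)) 0.96 0 0 at0 0.96
B2 scene (np.int64(201), np.int64(282), np.int64(247), np.int64(310)) 0.26 -15 15 at0 0.02
B3 scene (np.int64(242), np.int64(335), np.int64(304), np.int64(375)) 0.96 0 0 at0 0.96
B4 scene (np.int64(256), np.int64(316), np.int64(336), np.int64(352)) 0.35 0 0 at0 0.35
[ 0.59125231 -0.33324963  0.1380512 ] -87.72837920203487
```

Emit:
play_rows --plan '[[[0,0.02,-0.02,-0.6,0],[0,0,0,-0.6,0],[0,0,0,-0.6,0],[0,0,0,-0.4,0],[0,0,0,-0.15,0],[0,0,0,-0.1,0],[0,0,0,-0.1,0],[0,0,0,0,0],[0,0,0,0,0]]]'

```text
t: 20.72
eef_pos: [0.5929, -0.3357, 0.037]
orientation: [0.0, 1.0, 0.02, 0.001]
ft_force: [-0.5, -0.4, -0.9]
width: 0.0155
grip_force: 40.0
```

Emit:
play_rows --plan '[[[0.35,0,0,-0.01,0],[0.35,0,0,0,0],[0.35,0,0,0,0],[0.35,0,0,0.2,0],[0.45,0,0,0.7,0],[0.45,0,0,0.9,0],[0.45,0,0.4,0.8,0],[0.45,0.1,0.8,0,0.2],[0.45,0.1,0.8,0,0.2],[0.45,0.1,0.8,0,0.2],[0.45,0.1,0.8,0,0.2],[0.45,0.1,0.8,0,0.2]]]'

```text
t: 21.72
eef_pos: [0.6123, -0.1581, 0.1405]
orientation: [0.0, 0.998, 0.063, 0.001]
ft_force: [0.6, 0.4, 0.5]
width: 0.0395
grip_force: 0.0
```

Emit:
play_rows --plan '[[[0.45,0.1,0.8,0,0.2],[0.45,0.1,0.8,0,0.2],[0.45,0.1,0.9,0,0.2],[0.45,0.1,0.9,0,0.2],[0.45,0.1,0.9,0,0.2],[0.45,0.1,0.9,0,0.2],[0.45,0.1,0.9,0,0.18],[0.45,0.1,0.9,0,0],[0.45,0.02,0.9,0,0],[0.45,0,0.8,0,0],[0.45,0,0.57,0,0],[0.45,0,0,0,0]]]'

```text
t: 22.72
eef_pos: [0.645, 0.2159, 0.1404]
orientation: [-0.001, 0.992, 0.125, 0.001]
ft_force: [-0.2, -0.5, 0.7]
width: 0.0395
grip_force: 0.0
```

```bash
python3 chk2.py; python3 st.py .6458 .2110 .0240 -75.9
```

```text
B1 scene (np.int64(176), np.int64(300), np.int64(239), np.int64(328)) 0.96 0 0 at0 0.96
B2 scene (np.int64(201), np.int64(282), np.int64(247), np.int64(310)) 0.18 -15 15 at0 0.08
B3 scene (np.int64(242), np.int64(335), np.int64(304), np.int64(375)) 0.96 0 0 at0 0.96
B4 scene (np.int64(256), np.int64(316), np.int64(336), np.int64(352)) 0.38 0 0 at0 0.38
[0.6448736  0.21369583 0.14013935] -75.67137230089966
22.7667 [0.6449 0.2137 0.1401] psi -75.7 w 0.0399 [-0.1  0.2 -1.1]
units to go [ 0.023 -0.067 -2.903] -0.05
```

Emit:
play_rows --plan '[[[0.45,0.02,-0.05,-0.6,0],[0.45,0,0,-0.7,0],[0.45,0,0,-0.7,0],[0.45,0,0,-0.6,0],[0.45,0,0,-0.3,0],[0.45,0,0,0,0],[0.45,0,0,0,0],[0,0,0,0,0],[0,0,0,0,0],[0,0,0,0,0],[0,0,0,0,0],[0,0,0,0,0]]]'

```text
t: 23.77
eef_pos: [0.6465, 0.2096, 0.0248]
orientation: [-0.0, 0.992, 0.123, 0.001]
ft_force: [-0.2, -0.8, 5.7]
width: 0.0153
grip_force: 40.0
```

```bash
python3 st.py .5682 -.130 .035 -87.8
```

```text
23.7667 [0.6465 0.2096 0.0248] psi -75.9 w 0.0153 [-0.2 -0.8  5.7]
units to go [-1.958 -8.49   0.256] -2.39
```

Emit:
play_rows --plan '[[[0,0,0,0.4,0],[0,0,0,0.8,0],[0,0,0,0.9,0],[0,0,-0.3,0.6,-0.19],[0,-0.25,-0.8,0.15,-0.3],[0,-0.25,-0.8,0,-0.3],[0,-0.25,-0.8,0,-0.3],[0,-0.25,-0.8,0,-0.3],[0,-0.25,-0.8,0,-0.3],[0,-0.25,-0.8,0,-0.3],[0,-0.25,-0.8,0,-0.2],[0,-0.2,-0.8,0,-0.2]]]'

```text
t: 24.77
eef_pos: [0.5669, -0.0599, 0.1385]
orientation: [0.0, 1.0, 0.019, 0.0]
ft_force: [1.1, 0.6, -1.0]
width: 0.0156
grip_force: 40.0
```

Emit:
play_rows --plan '[[[0,0,-0.8,0,0],[0,0,-0.6,0,0],[0,0,-0.38,0,0],[0,0,0,0,0],[0,0,0,0,0],[0,0,0,0,0]]]'

```text
t: 25.27
eef_pos: [0.5677, -0.1292, 0.1379]
orientation: [-0.0, 1.0, 0.019, 0.0]
ft_force: [0.4, 0.1, -1.2]
width: 0.0152
grip_force: 40.0
```

```bash
python3 st.py .5687 -.130 .0358 -87.8; python3 chk2.py
```

```text
25.2667 [ 0.5677 -0.1292  0.1379] psi -87.8 w 0.0152 [ 0.4  0.1 -1.2]
units to go [ 0.025 -0.019 -2.554] 0.0
B1 scene (np.int64(176), np.int64(300), np.int64(239), np.int64(328)) 0.68 1 0 at0 0.68
B2 scene (np.int64(201), np.int64(282), np.int64(247), np.int64(310)) 0.11 9 -7 at0 -0.12
B3 scene (np.int64(242), np.int64(335), np.int64(304), np.int64(375)) 0.96 0 0 at0 0.96
B4 scene (np.int64(256), np.int64(316), np.int64(336), np.int64(352)) 0.35 0 0 at0 0.35
[ 0.56773181 -0.12886918  0.13780687] -87.76817850307438
```

Emit:
play_rows --plan '[[[0,0.02,-0.02,-0.6,0],[0,0,0,-0.6,0],[0,0,0,-0.6,0],[0,0,0,-0.4,0],[0,0,0,-0.15,0],[0,0,0,-0.1,0],[0,0,0,-0.1,0],[0,0,0,0,0],[0,0,0,0,0]]]'

```text
t: 26.07
eef_pos: [0.5693, -0.1305, 0.0363]
orientation: [0.0, 1.0, 0.019, 0.001]
ft_force: [-0.2, -0.6, -0.5]
width: 0.016
grip_force: 40.0
```

Emit:
play_rows --plan '[[[0.32,0,0,-0.01,0],[0.32,0,0,0,0],[0.32,0,0,0,0],[0.32,0,0,0.2,0],[0.32,0,0,0.7,0],[0.45,0,0,0.9,0],[0.45,0,0.4,0.8,0],[0.45,-0.2,0.8,0,-0.1],[0.45,-0.2,0.8,0,-0.1],[0.45,-0.2,0.8,0,-0.08],[0.45,-0.25,0.8,0,0],[0.45,-0.25,0.8,0,0]]]'

```text
t: 27.07
eef_pos: [0.5242, 0.0466, 0.14]
orientation: [-0.0, 1.0, 0.007, 0.001]
ft_force: [-0.4, 0.4, 0.6]
width: 0.0393
grip_force: 0.0
```

Emit:
play_rows --plan '[[[0.45,-0.3,0.8,0,0],[0.45,-0.3,0.8,0,0],[0.45,-0.3,0.8,0,0],[0.45,-0.3,0.8,0,0],[0.45,-0.3,0.8,0,0],[0.45,0,0.43,0,0],[0.45,0,0,0,0],[0.45,0,0,0,0]]]'

```text
t: 27.73
eef_pos: [0.4646, 0.2232, 0.1396]
orientation: [-0.0, 1.0, 0.008, 0.0]
ft_force: [-0.5, -0.1, 0.9]
width: 0.0396
grip_force: 0.0
```

```bash
python3 chk2.py; python3 st.py .4647 .2225 .0240 -89.2
```

```text
B1 scene (np.int64(176), np.int64(300), np.int64(239), np.int64(328)) 0.67 0 -1 at0 0.66
B2 scene (np.int64(201), np.int64(282), np.int64(247), np.int64(310)) 0.19 -12 4 at0 -0.21
B3 scene (np.int64(242), np.int64(335), np.int64(304), np.int64(375)) 0.96 0 0 at0 0.96
B4 scene (np.int64(256), np.int64(316), np.int64(336), np.int64(352)) 0.33 0 0 at0 0.33
[0.46464104 0.22235614 0.13946893] -89.16457985803304
27.7833 [0.4646 0.2224 0.1395] psi -89.2 w 0.0397 [-1.2 -0.3 -0.1]
units to go [ 1.000e-03  4.000e-03 -2.887e+00] -0.01
```

```bash
python3 -c "
from v import *
print(world('top',[(160,262),(178,262)],0.0),world('top',[(160,262),(178,262)],0.08))
f=4;o=np.array((180,230))
im=ctrl.snapshot('scene')[230:380,180:360]
im=cv2.resize(im,None,fx=f,fy=f,interpolation=cv2.INTER_CUBIC)
for z in (0,.09):
  q=((px('scene',[(.50,.312,z),(.427,.312,z),(.427,.133,z),(.50,.133,z)])-o)*f).astype(int);cv2.polylines(im,[q],True,(0,0,255) if z else (0,255,0),1)
cv2.imwrite('pics/v7.png',im)"
```

```text
[[0.51571302 0.31727314 0.        ]
 [0.51573035 0.2731837  0.        ]] [[0.50747116 0.29625447 0.08      ]
 [0.5074875  0.25466077 0.08      ]]
```

View pics/v7.png

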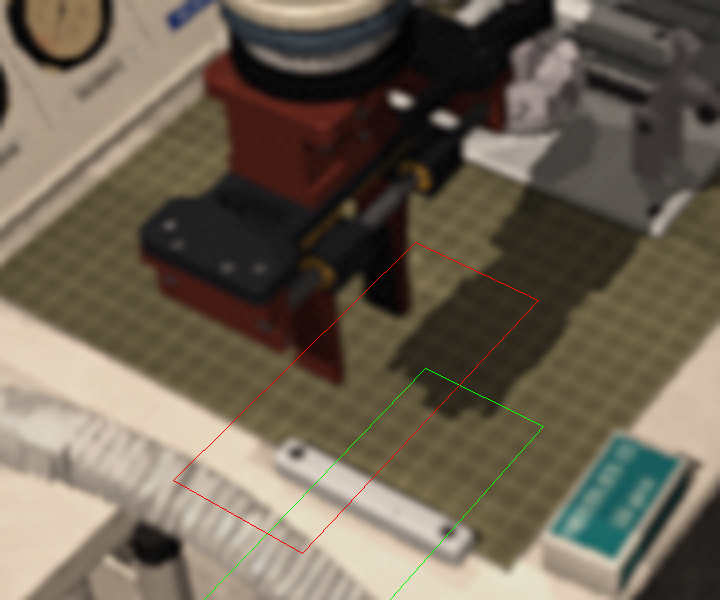

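The picture shows B3 at crop (280–475, 440–560), unmoved. A hose runs left of the table, so I'll triangulate its height before descending.

```bash
python3 -c "
from h import *
for uv in [(180+100/1,230),(205,348),(225,357),(248,372)]:
  for z in (-.2,-.1,0,.05,.1,.15):
    w=world('scene',[uv],z);print(uv,z,w.round(3),px('top',w).round(0))
" | tail -18
```

```text
(205, 348) -0.2 [[ 0.734  0.167 -0.2  ]] [[234. 192.]]
(205, 348) -0.1 [[ 0.664  0.222 -0.1  ]] [[208. 210.]]
(205, 348) 0 [[0.594 0.277 0.   ]] [[177. 230.]]
(205, 348) 0.05 [[0.559 0.304 0.05 ]] [[161. 242.]]
(205, 348) 0.1 [[0.524 0.332 0.1  ]] [[142. 254.]]
(205, 348) 0.15 [[0.489 0.359 0.15 ]] [[123. 267.]]
(225, 357) -0.2 [[ 0.675  0.162 -0.2  ]] [[235. 213.]]
(225, 357) -0.1 [[ 0.611  0.217 -0.1  ]] [[209. 230.]]
(225, 357) 0 [[0.546 0.272 0.   ]] [[179. 250.]]
(225, 357) 0.05 [[0.513 0.3   0.05 ]] [[162. 261.]]
(225, 357) 0.1 [[0.481 0.328 0.1  ]] [[144. 273.]]
(225, 357) 0.15 [[0.449 0.355 0.15 ]] [[124. 286.]]
(248, 372) -0.2 [[ 0.601  0.166 -0.2  ]] [[233. 239.]]
(248, 372) -0.1 [[ 0.543  0.221 -0.1  ]] [[207. 256.]]
(248, 372) 0 [[0.485 0.276 0.   ]] [[177. 274.]]
(248, 372) 0.05 [[0.456 0.303 0.05 ]] [[160. 285.]]
(248, 372) 0.1 [[0.427 0.331 0.1  ]] [[141. 296.]]
(248, 372) 0.15 [[0.398 0.358 0.15 ]] [[121. 309.]]
```

The hose sits at about y 0.31, z 0.1, which is too close for the gripper body if centred on B3. I'll stand off to the right with the fingers wide open and let the left finger draw the bar in.

Emit:
play_rows --plan '[[[1,0,-0.3,0,0],[1,0,-0.31,0,0],[1,0,0,0,0],[1,0,0,-0.6,0],[1,0,0,-0.7,0],[1,0,0,-0.7,0],[1,0,0,-0.6,0],[1,0,0,-0.28,0],[1,0,0,0,0],[1,0,0,0,0]]]'

```text
t: 28.67
eef_pos: [0.4646, 0.1976, 0.0239]
orientation: [0.0, 1.0, 0.006, -0.0]
ft_force: [-0.8, 0.3, 1.4]
width: 0.0879
grip_force: 0.0
```

Emit:
play_rows --plan '[[[0.8,0,0,0,0],[0.7,0,0,0,0],[0.6,0,0,0,0],[0.5,0,0,0,0],[0.4,0,0,0,0],[0.3,0,0,0,0],[0.2,0,0,0,0],[0.1,0,0,0,0],[0,0,0,0,0],[0,0,0,0,0],[0,0,0,0,0],[0,0,0,0,0]]]'

```text
t: 29.67
eef_pos: [0.4645, 0.1981, 0.0238]
orientation: [0.0, 1.0, 0.007, -0.0]
ft_force: [0.3, 0.1, 0.5]
width: 0.0157
grip_force: 40.0
```

```bash
python3 st.py .5698 -.171 .035 -87.8
```

```text
29.6667 [0.4645 0.1981 0.0238] psi -89.2 w 0.0157 [0.3 0.1 0.5]
units to go [ 2.632 -9.228  0.28 ] 0.28
```

Emit:
play_rows --plan '[[[0,0,0,0.4,0],[0,0,0,0.8,0],[0,0,0,0.9,0],[0,0.1,-0.3,0.6,0.08],[0,0.3,-0.8,0.2,0.1],[0,0.3,-0.8,0,0.1],[0,0.3,-0.8,0,0],[0,0.3,-0.8,0,0],[0,0.3,-0.8,0,0],[0,0.3,-0.8,0,0],[0,0.3,-0.8,0,0],[0,0.3,-0.8,0,0]]]'

```text
t: 30.67
eef_pos: [0.5645, -0.0716, 0.1396]
orientation: [-0.0, 1.0, 0.019, -0.0]
ft_force: [0.7, 0.9, -0.8]
width: 0.0157
grip_force: 40.0
```

Emit:
play_rows --plan '[[[0,0.13,-0.8,0,0],[0,0,-0.8,0,0],[0,0,-0.6,0,0],[0,0,-0.33,0,0],[0,0,0,0,0],[0,0,0,0,0],[0,0,0,0,0]]]'

```text
t: 31.25
eef_pos: [0.5694, -0.17, 0.1396]
orientation: [-0.0, 1.0, 0.019, -0.0]
ft_force: [0.6, 0.1, -1.1]
width: 0.0157
grip_force: 40.0
```

```bash
python3 st.py .5698 -.171 .0348 -87.8;  python3 chk2.py
```

```text
31.25 [ 0.5694 -0.17    0.1396] psi -87.8 w 0.0157 [ 0.6  0.1 -1.1]
units to go [ 0.009 -0.026 -2.621] -0.0
B1 scene (np.int64(176), np.int64(300), np.int64(239), np.int64(328)) 0.68 0 0 at0 0.68
B2 scene (np.int64(201), np.int64(282), np.int64(247), np.int64(310)) 0.17 14 -5 at0 -0.15
B3 scene (np.int64(242), np.int64(335), np.int64(304), np.int64(375)) 0.81 3 4 at0 0.79
B4 scene (np.int64(256), np.int64(316), np.int64(336), np.int64(352)) 0.31 -3 3 at0 0.21
[ 0.5695398  -0.16971371  0.13970742] -87.74986360148515
```

Emit:
play_rows --plan '[[[0,0.01,-0.02,-0.6,0],[0,0,0,-0.6,0],[0,0,0,-0.6,0],[0,0,0,-0.4,0],[0,0,0,-0.2,0],[0,0,0,-0.12,0],[0,0,0,-0.1,0],[0,0,0,0,0],[0,0,0,0,0]]]'

```text
t: 32.05
eef_pos: [0.5709, -0.1718, 0.0359]
orientation: [0.0, 1.0, 0.019, 0.001]
ft_force: [-0.8, 0.1, -0.8]
width: 0.0154
grip_force: 40.0
```

Emit:
play_rows --plan '[[[0.3,0,0,-0.02,0],[0.3,0,0,0,0],[0.3,0,0,0,0],[0.3,0,0,0.2,0],[0.3,0,0,0.7,0],[0.45,0,0,0.9,0],[0.45,-0.1,0.4,0.8,0],[0.45,-0.2,0.8,0.2,0],[0.45,-0.3,0.9,0,0],[0.45,-0.3,0.9,0,0],[0.45,-0.3,0.9,0,0],[0.45,-0.3,0.9,0,0]]]'

```text
t: 33.05
eef_pos: [0.5096, 0.0215, 0.1473]
orientation: [-0.0, 1.0, 0.019, 0.001]
ft_force: [0.6, 0.7, -0.7]
width: 0.0392
grip_force: 0.0
```

Emit:
play_rows --plan '[[[0.45,-0.5,0.9,0,0],[0.45,-0.5,0.9,0,0],[0.45,-0.5,0.3,0,0],[0.45,0,0,0,0],[0.45,0,0,0,0]]]'

```text
t: 33.47
eef_pos: [0.4498, 0.1048, 0.147]
orientation: [-0.0, 1.0, 0.02, 0.0]
ft_force: [0.6, -0.5, -0.2]
width: 0.0398
grip_force: 0.0
```

```bash
python3 st.py .445 -.0573 .067 -87.8; python3 -c "
from v import *
a=cv2.resize(ctrl.snapshot('top')[195:298,290:445],None,fx=3.6,fy=3.6,interpolation=cv2.INTER_CUBIC)
b=cv2.resize(ctrl.snapshot('scene')[165:290,270:400],None,fx=1.8,fy=1.8,interpolation=cv2.INTER_CUBIC)
c=np.zeros((max(len(a),len(b)),a.shape[1]+b.shape[1],3),np.uint8);c[:len(a),:a.shape[1]]=a;c[:len(b),a.shape[1]:]=b
cv2.imwrite('pics/v8.png',np.clip(c*1.3,0,255).astype(np.uint8));print(c.shape)"
```

```text
33.4667 [0.4498 0.1048 0.147 ] psi -87.7 w 0.0398 [ 0.6 -0.5 -0.2]
units to go [-0.119 -4.053 -1.999] -0.03
(371, 792, 3)
```

View pics/v8.png

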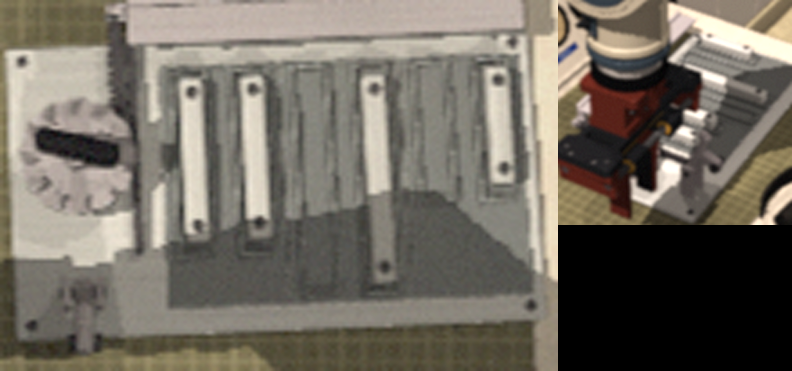

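The picture shows all four bars lying in their own pockets (medium at (195,155) and (255,155), long at (378,180), short at (500,125)). The bar is withdrawn and the pawl is up at (85,310). Next I'll fetch the pawl.

Emit:
play_rows --plan '[[[0.45,-0.12,-0.8,0,0],[0.45,0,-0.9,0,0],[0.45,0,-0.9,0,0],[0.45,0,-0.9,0,0],[0.45,0,-0.55,0,0],[0.45,0,0,0,0],[0.45,0,0,0,0],[0.45,0,0,0,0]]]' --squeeze 12

```text
t: 34.23
eef_pos: [0.4458, -0.0585, 0.1463]
orientation: [-0.0, 1.0, 0.018, 0.0]
ft_force: [0.3, 1.0, -0.4]
width: 0.0393
grip_force: 0.0
```

```bash
python3 st.py .445 -.0573 .067 -87.8
```

```text
34.2333 [ 0.4458 -0.0585  0.1463] psi -87.9 w 0.0393 [ 0.3  1.  -0.4]
units to go [-0.019  0.03  -1.983] 0.03
```

Emit:
play_rows --plan '[[[0.45,-0.02,0.02,-0.4,0],[0.45,0,0,-0.5,0],[0.45,0,0,-0.5,0],[0.45,0,0,-0.4,0],[0.45,0,0,-0.18,0],[0.2,0,0,0,0],[0.1,0,0,0,0],[0,0,0,0,0],[0,0,0,0,0],[0,0,0,0,0]]]'

```text
t: 35.07
eef_pos: [0.4453, -0.0572, 0.0679]
orientation: [0.0, 1.0, 0.019, 0.001]
ft_force: [0.8, -2.5, -1.8]
width: 0.0219
grip_force: 12.0
```

Emit:
play_rows --plan '[[[0,0.0875,0.003,0.125,0],[0,0.12,0.005,0.125,0],[0,0.14,0.005,0.1025,0],[0,0.155,0.006,0.075,0],[0,0.1675,0.006,0.0475,0],[0,0.1725,0.006,0.0175,0],[0,0.1725,0.006,-0.0125,0],[0,0.1675,0.006,-0.0425,0],[0,0.1575,0.006,-0.07,0],[0,0.1425,0.006,-0.0975,0],[0,0.0775,0.003,-0.0675,0],[0,0,0,0,0]]]'

```text
t: 36.07
eef_pos: [0.5093, -0.0546, 0.075]
orientation: [0.0, 1.0, 0.019, 0.002]
ft_force: [4.9, -0.8, 5.2]
width: 0.0216
grip_force: 12.0
```

Emit:
play_rows --plan '[[[0.4,0,0,0,0],[0.4,0,0,0,0],[0.4,0,0,0,0],[0.4,0,0,0.3,0],[0.4,0,0,0.7,0],[0.4,0,0,0.8,0.16],[0.4,0.3,0.02,0.1,1],[0.4,0.5,0.02,0,1],[0.4,0.5,0.02,0,1],[0.4,0.24,0,0,1],[0.4,0,0,0,1],[0.4,0,0,0,1]]]'

```text
t: 37.07
eef_pos: [0.5683, -0.0521, 0.1506]
orientation: [-0.0, 0.958, 0.286, -0.001]
ft_force: [-0.5, -0.1, 0.6]
width: 0.0352
grip_force: 0.0
```

Emit:
play_rows --plan '[[[0.4,0,0,0,1],[0.4,0,0,0,1],[0.4,0,0,0,1],[0.4,0,0,0,1],[0.4,0,0,0,1],[0.4,0,0,0,1],[0.4,0,0,0,1],[0.4,0,0,0,1],[0.4,0,0,0,1],[0.4,0,0,0,0],[0.4,0,0,0,0],[0.4,0,0,0,0]]]'

```text
t: 38.07
eef_pos: [0.5681, -0.0522, 0.1509]
orientation: [-0.0, 0.778, 0.628, -0.0]
ft_force: [0.6, -0.2, 0.3]
width: 0.0353
grip_force: 0.0
```

```bash
python3 st.py .5711 -.0523 .075 -12; python3 -c "
from v import *
view('pics/v9.png',[('scene',260,170,160,120)],5)"
```

```text
38.0667 [ 0.5681 -0.0522  0.1509] psi -12.2 w 0.0353 [ 0.6 -0.2  0.3]
units to go [ 7.400e-02 -1.000e-03 -1.898e+00] 0.03
```

```bash
cat > pw.py <<'E'
from h import *
r=cv2.imread("pics/scene0.png");im=ctrl.snapshot("scene")
m=cv2.matchTemplate(im[225:273,305:365],r[233:265,313:357],cv2.TM_CCOEFF_NORMED);print(cv2.minMaxLoc(m),"ideal (8,8)")
E
python3 pw.py
```

```text
(-0.037918224930763245, 0.6707563996315002, (16, 15), (8, 8)) ideal (8,8)
```

Emit:
play_rows --plan '[[[0.4,0.07,0,-0.4,0],[0.4,0,0,-0.5,0],[0.4,0,0,-0.5,0],[0.4,0,0,-0.4,0],[0.4,0,0,-0.1,0],[0.4,0,0,0,0],[0.1,0,0,0,0],[0,0,0,0,0],[0,0,0,0,0],[0,0,0,0,0],[0,0,0,0,0]]]' --squeeze 25

```text
t: 39.08
eef_pos: [0.5707, -0.0521, 0.0761]
orientation: [-0.001, 0.778, 0.629, -0.0]
ft_force: [-4.5, 1.1, 5.3]
width: 0.0151
grip_force: 25.0
```

The pawl matches its down position in the first picture and the handle is gripped. I'll wind home clockwise.

Emit:
play_rows --plan '[[[0,0,0,0,-0.5],[0,0,0,0,-1],[0,0,0,0,-1],[0,0,0,0,-1],[0,0,0,0,-1],[0,0,0,0,-1],[0,0,0,0,-1],[0,0,0,0,-1],[0,0,0,0,-1],[0,0,0,0,-1],[0,0,0,0,-1],[0,0,0,0,-1]]]'

```text
t: 40.08
eef_pos: [0.5706, -0.0522, 0.0761]
orientation: [-0.0, 0.984, 0.176, -0.001]
ft_force: [-5.6, 0.9, 5.7]
width: 0.0147
grip_force: 25.0
```

Emit:
play_rows --plan '[[[0,0,0,0,-1],[0,0,0,0,-1],[0,0,0,0,-1],[0,0,0,0,-1],[0,0,0,0,-1],[0,0,0,0,-1],[0,0,0,0,-1],[0,0,0,0,-1],[0,0,0,0,-0.5],[0,0,0,0,0],[0,0,0,0,0]]]'

```text
t: 41.0
eef_pos: [0.5706, -0.0522, 0.0761]
orientation: [-0.0, 0.982, -0.191, -0.001]
ft_force: [-4.3, 0.2, 6.0]
width: 0.0149
grip_force: 25.0
```

```bash
python3 st.py .5711 -.0523 .075 -116; python3 -c "
from h import *
print(ctrl.state()['ft_torque'],ctrl.state()['joint_pos'])"
```

```text
41.0 [ 0.5706 -0.0522  0.0761] psi -112.0 w 0.0149 [-4.3  0.2  6. ]
units to go [ 0.012 -0.003 -0.026] -0.79
[ 0.24642619  0.75599087 -0.09202639] [-1.12020643e-01  5.81744006e-01  1.83420958e+00  2.20743873e-04
  7.26764255e-01  1.84336724e+00]
```

Continue until the handle meets the end stop.

Emit:
play_rows --plan '[[[0,0,0,0,-0.4],[0,0,0,0,-0.4],[0,0,0,0,0],[0,0,0,0,0]]]'

```text
t: 41.33
eef_pos: [0.5707, -0.0522, 0.0761]
orientation: [-0.0, 0.974, -0.225, -0.001]
ft_force: [-4.6, 0.8, 5.0]
width: 0.0147
grip_force: 25.0
```

Emit:
play_rows --plan '[[[0,0,0,0,-0.4],[0,0,0,0,-0.4],[0,0,0,0,0],[0,0,0,0,0]]]'

```text
t: 41.67
eef_pos: [0.5711, -0.0524, 0.0761]
orientation: [0.0, 0.966, -0.258, -0.0]
ft_force: [-4.4, -0.5, 6.0]
width: 0.0156
grip_force: 25.5
```

```bash
python3 st.py .5711 -.0523 .075 -116; python3 -c "
from h import *
print(ctrl.state()['ft_torque'])"
```

```text
41.6667 [ 0.5711 -0.0524  0.0761] psi -119.9 w 0.0156 [-4.4 -0.5  6. ]
units to go [ 0.001  0.002 -0.027] 0.78
[0.06139964 0.7212994  0.50541023]
```

Emit:
play_rows --plan '[[[0,0,0,0,-0.4],[0,0,0,0,0],[0,0,0,0,0.8],[0,0,0,0,0],[0.4,0,0,0,0],[0.4,0,0,0,0],[0.4,0,0,0,0],[0.4,0,0,0.3,0],[0.4,0,0,0.8,0],[0.4,0,0,0.9,0],[0.4,0,0.3,0.6,0],[0.4,-0.2,0.8,0,0]]]'

```text
t: 42.67
eef_pos: [0.5683, -0.0104, 0.1856]
orientation: [-0.001, 0.97, -0.244, 0.006]
ft_force: [1.3, 0.7, 0.9]
width: 0.0352
grip_force: 0.0
```

Emit:
play_rows --plan '[[[0.4,-0.4,0.8,0,0],[0.4,-0.5,0.9,0,0],[0.4,-0.5,0.9,0,0],[0.4,-0.5,0.9,0,0],[0.4,-0.2,0.9,0,0],[0.4,0,0.9,0,0],[0.4,0,0,0,0],[0.4,0,0,0,0]]]'

```text
t: 43.33
eef_pos: [0.4794, 0.2055, 0.1801]
orientation: [-0.0, 0.971, -0.24, 0.001]
ft_force: [-1.1, -1.0, 0.0]
width: 0.0352
grip_force: 0.0
```

```bash
python3 st.py; python3 pw.py; python3 -c "
from v import *
a=cv2.resize(ctrl.snapshot('top')[195:298,285:448],None,fx=2.5,fy=2.5,interpolation=cv2.INTER_CUBIC)
b=cv2.resize(ctrl.snapshot('scene')[165:290,270:400],None,fx=3,fy=3,interpolation=cv2.INTER_CUBIC)
c=np.zeros((max(len(a),len(b)),a.shape[1]+b.shape[1],3),np.uint8);c[:len(a),:a.shape[1]]=a;c[:len(b),a.shape[1]:]=b
cv2.imwrite('pics/v10.png',np.clip(c*1.3,0,255).astype(np.uint8));print(c.shape)"
```

```text
43.3333 [0.4794 0.2055 0.1801] psi -117.8 w 0.0352 [-1.1 -1.   0. ]
(-0.3191736042499542, 0.3564697802066803, (16, 0), (7, 8)) ideal (8,8)
(375, 798, 3)
```

View pics/v10.png

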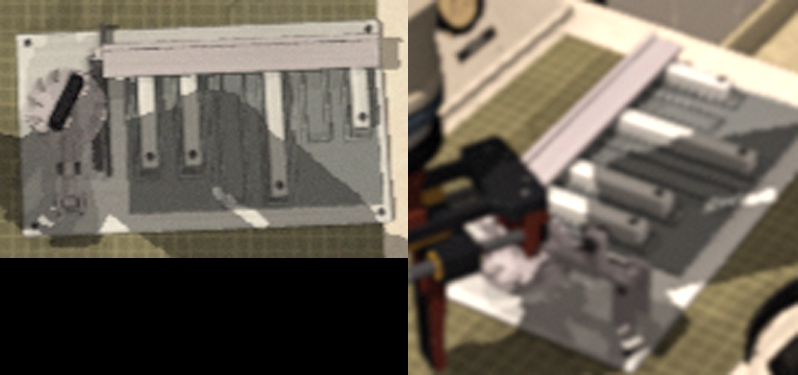

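The retaining bar lies over all four bars at home, and the pawl is down at (70,170). One numeric check against the first picture, then I'll hand in.

Run:
```python
from h import *
r=cv2.imread("pics/top0.png");im=ctrl.snapshot("top")
for n,(a,b,c,d) in {"ret":(380,203,450,230),"handle":(297,220,327,252),"lug":(300,255,330,285)}.items():
    R,I=[cv2.resize(x,None,fx=4,fy=4,interpolation=cv2.INTER_CUBIC) for x in (r[b:d,a:c],im[b-5:d+5,a-5:c+5])]
    m=cv2.matchTemplate(I,R,cv2.TM_CCOEFF_NORMED);_,s,_,l=cv2.minMaxLoc(m);print(n,round(s,2),(l[0]-20)/4,(l[1]-20)/4)
```

```text
ret 0.87 0.0 0.0
handle 0.9 0.0 0.0
lug 0.52 0.0 -0.25
```

```bash
python3 -c "
from workcell import ctrl
print(ctrl.finish_job())"
```

```text
the job is handed in; nothing more can be done
None
```

I handed the job in: all four loose bars lie in their own rows, the retaining bar is wound to its home stop over them and the pawl is down on the wheel; the other items were not touched, and the clock read about 43 s of the 210 allowed.

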